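# Set the sample forceps to the gauge mark and hold them over the dish

### The job

Lift the long sprung forceps off their white rest and bring the tips level over the middle of the shallow white dish, about a hand's breadth above the table. Squeeze them until the pointer blade on the moving leg stands in line with the black clip on the gauge bar, never noticeably past it, and keep that gap steady so a sample can be laid between the tips: finish while still holding the forceps there. Leave everything else on the table where it stands.

Things in the scene. Friction and masses are not known exactly. Their poses are not given: they have to be found in the camera images.
- forceps_grip (a point): Midway between the two ribbed finger grips of the steel sprung forceps, half-way up. Axes: x from the tail (x = -160 mm) to the tips (+92 mm), z up, y from the fixed leg to the moving leg: squeeze along y. Legs 14 mm high (z -7 to +7 mm); grips 36 mm long (x), 18 mm high, 44 mm over their outer faces when open; these become parallel when half squeezed.
- forceps_tips (a point): Point between the forceps' tips, at x = 88, y = -10, z = 0 mm from the forceps_grip point (fixed to the fixed leg); the point to bring over the dish
- leg (a joint): Hinge of the moving leg at the tail (x = -150, y = +4 mm from forceps_grip), rad: 0 sprung fully open (tips 46 mm apart), grows as squeezed, stop at 0.17. Width over the grips = 44 mm - 150 mm x value; the pointer's y = 23 mm - 228 mm x value. Spring force at the grips: 3 N open, 5 N more per 0.1 rad.
- clip (a joint): Black clip clamped tight on the gauge bar (it differs from start to start, and does not slip), m: its y (forceps_grip frame) is 9 mm - value; 0 to 14 mm. Larger value = narrower gap wanted. The pointer is in line with the clip when leg = (14 mm + clip) / 228 mm.
- pointer (a point): Top part of the pointer blade, an upright steel blade 3 mm thick (y) and 7 mm long (x) on the moving leg at x = 78 mm, just tipward of the gauge bar
- clip_mark (a point): Top part of the black clip's blade, 3 mm thick (y), 13 mm long (x), riding on the gauge bar at x = 64 mm; axes as the forceps'. The gap is right when pointer and clip_mark have the same y in this frame.
- rest: Fixed white rest: base slab 200 x 100 x 8 mm, two saddles with tops 44 mm high, each 12 mm thick and 84 mm wide, that cross under the forceps at x = -100 and +45 mm. Origin on the table, within 10 mm of below forceps_grip; x axis along the forceps.
- dish_in (a point): Middle of the inner floor of the shallow white round dish, 104 mm across the rim, 18 mm high, fixed to the table
- jar: white screw-cap jar, 54 mm across, 70 mm tall; leave it; origin under its middle
- beaker: clear open beaker, 70 mm across the rim, 75 mm tall; it may change places with the dish; leave it; origin under its middle
- cuvette_box: white box of cuvettes, 50 x 50 x 35 mm; leave it; origin under its middle
- wash_bottle: wash bottle, 64 mm across, about 180 mm tall with its spout; leave it; origin under its middle
- pipette: pipette lying down, about 210 mm long, 24 mm wide, 22 mm high; origin 80 mm from its nozzle end; leave it
- spatula: thin steel weighing spatula lying down, 190 mm long, 12 mm wide, 5 mm high; leave it; origin under its middle
- reagent: small capped bottle, 40 mm across, 60 mm tall; leave it; origin under its middle
- forceps: The forceps as one body, 255 mm long, about 100 g, lying on their side on the rest; origin 7 mm below forceps_grip, same axes. The gauge bar crosses above the legs at x = 59 to 69 mm, its top 15 mm above forceps_grip; clip and pointer blade reach 25 mm above forceps_grip.
- dish: The white dish, origin at the centre of its underside on the table
There are look-alikes about, which are no part of the job. Several things look just like the dish: the one meant starts nearest to the robot's base.

How it is judged:
On the way, in this order (a step that is already met when the one before it is completed fails the run):
1. the forceps are lifted clear of their rest, carried by the fingers (contact force between forceps and the fingers above 1 N and contact force between forceps and rest below 0.05 N and height (world z) of forceps_tips above 0.065 m and angle between forceps_grip's own z axis and vertical below 0.3 rad), for 0.2 s.
2. tips held over the dish with the pointer in line with the clip, steady for a second (all of step 1 and contact force between forceps and dish below 0.05 N and contact force between forceps and beaker below 0.05 N and height (world z) of forceps_tips below 0.2 m and horizontal distance between forceps_tips and dish_in below 0.04 m and y of pointer in the frame of clip_mark between -0.0025 and 0.0025 m and velocity of joint leg between -0.03 and 0.03 rad/s and linear speed of forceps below 0.03 m/s), for 1 s.
At the end, for the whole second after the job is handed in: The fingers still hold the forceps, level within 0.3 rad and at rest, off the rest, dish and beaker; the tips point is within 40 mm of the dish's middle (seen from above) and 65 to 200 mm above the table; the pointer blade is within 2.5 mm of the clip's line, and still (all of step 2); the arm keeps its last pose, push and grip.
It fails at once if the forceps are squeezed more than 5.5 mm past the clip (y of pointer in the frame of clip_mark below -0.0055 m).
It fails at once if another thing on the table is pushed more than 30 mm from its place (distance of any of jar, beaker, cuvette_box, wash_bottle, pipette, spatula, reagent from where it was at the start of the episode above 0.03 m).
It also fails if it takes over 45 s, if anything falls off the work surface, if the arm or the gripper's body presses on something with over 40 N, if the wrist force passes 120 N, or if a joint passes its speed limit or range.

### The arm

A 6-joint arm with a two-finger parallel gripper is mounted at the origin on the work surface. World frame = base frame: x ahead of the robot, y to its left, z up, the work surface at z = 0. Lengths are in m, angles in rad, forces in N, time in s.
With the tool pointing down it reaches from about 0.25 to 0.775 m from the base axis. Payload 4 kg.
Tool frame: the origin (TCP) lies midway between the tips of the shut fingers; the grasp point (between the pads) lies 19 mm behind it; y points along the fingers, x is the direction in which the jaws open and shut, and the axes are right-handed (so a half turn about y gives the same grasp; the last joint's range is limited). The gripper opens to 94 mm and grips with 3 to 60 N. Pads are 16 mm wide; open, the fingers measure 119 mm over their backs; the gripper's body (75 mm by 177 mm) begins 78 mm behind the grasp point.
Start: joints at [1.083, 0.087, 1.371, -0, 1.684, -0.103], TCP at [0.206, 0.51, 0.185] pointing down, gripper open.
Joint ranges: [-3.1, 3.1], [-0.76, 2.03], [0.27, 2.55], [-1.08, 4.22], [0.17, 2.65], [-2.57, 2.57]. Speed limits (rad/s): [2.79, 2.79, 3.14, 3.14, 3.14, 3.14].

### API

Orientations are given as [roll, pitch, yaw] about the fixed x, y, z axes, in that order (R = Rz(yaw) Ry(pitch) Rx(roll)).
In Python, from bench import robot, snapshot, camera_info, ticket gives the robot as it stands.
- The arm moves only by the shell command python3 -m creep 'ROWS'. ROWS is JSON, a list of rows, each an object with "slide": the shift along the tool's x, y, z in mm, a list of three; "roll": the turn about the tool's y in degrees; "grip": the closure, from 0 (fully open) to 1 (shut). In form: [{"slide": [x, y, z], "roll": roll, "grip": grip}, ...]. A call has 1 to 20 rows; each row is the pose to reach, as a shift and turn from the pose commanded when the call began, along the tool's axes at that moment; what a row does not reach only later rows make up. A row lasts 1/12 s, in which the tool goes at most 41.7 mm and 7.16 degrees, less where a joint would pass 70% of its speed; a pose out of reach is approached as far as the arm can. A call with a gripper value outside its range is refused whole. The fingers move at their own pace and stop on an object; the grip force is fixed at half the most. Time passes only in rows, so rows that repeat a pose let the fingers close. It gives the time, the measured TCP pose, the force and the opening at its end, in the units of the state.
- robot.get_obs(): the state, without advancing time (a new reading comes with each control period).
- snapshot(name): name is "side" or "top" or "wrist"; returns the picture (384x512x3 uint8, red, green, blue); there is no depth.
- camera_info(name): a dict with "fx", "fy", "cx", "cy" (pixels), "cam_to_world" (4x4, takes a point from camera to world coordinates). Camera axes: x right, y down, z forward; pixel columns grow to the right and rows downward; lengths in m; the calibration is good to about 2 mm. A picture is of the moment at which its call begins: read the wrist's pose just before it. camera_info takes no time and is no camera call; for the wrist camera it gives the pose at the moment of the call.
- ticket.close_job(): hands the job in, once; it reports no verdict.
The state is a dict: "time": time; "joint_positions": joint angles; "qvel": joint speeds; "joint_torque": joint torques, N m; "tool_pos": TCP position; "ee_rot": TCP orientation; "wrist_force": force on the tool from outside, world axes, zero at the start; "wrist_torque": the same for the moment, N m; "width": finger opening in m.
Only numpy, scipy, OpenCV 4.12 (cv2) and the standard library are available. Lean on these libraries where they do the work, as an engineer would, in place of code of your own. Each camera call takes 0.05 s, during which the arm holds its last target.

## Working session

There is one attempt and no reset: what is moved stays moved. The work goes in short steps, Python scripts to look and compute and a shell command to move; the robot and the scene stay as the last step left them, time stands still between calls to the robot, and variables do not carry over. Pictures are saved under pics/ and viewed, and the job is handed in when it is done.

```bash
ls; mkdir -p pics
python3 - <<'E'
from bench import robot, snapshot, camera_info
import cv2,numpy as np
np.set_printoptions(precision=4,suppress=True)
o=robot.get_obs()
for k in o: print(k,o[k])
for n in ("side","top","wrist"):
    c=camera_info(n); print(n,c["fx"],c["fy"],c["cx"],c["cy"]); print(np.array(c["cam_to_world"]))
    cv2.imwrite(f"pics/{n}0.png",snapshot(n)[:,:,::-1])
E
```

```text
pics
time 0.0
joint_positions [ 1.0829  0.088   1.3722  0.      1.6836 -0.1031]
qvel [-0.0006 -0.0016  0.0017 -0.0004 -0.0002 -0.0004]
joint_torque [ -0.0002 -34.0177 -30.2425   0.0719   0.0329  -0.0002]
tool_pos [0.2062 0.5093 0.1834]
ee_rot [-1.5705  0.0022  1.186 ]
wrist_force [ 0.6122 -1.1208 -0.2963]
wrist_torque [-0.0023 -0.0255  0.0474]
width 0.09402065479057095
side 356.75845575684616 356.75845575684616 243.43059941266517 187.48090586522343
[[ 0.9977 -0.0252  0.0627  0.5637]
 [-0.0653 -0.5966  0.7999 -0.7544]
 [ 0.0173 -0.8022 -0.5969  0.6307]
 [ 0.      0.      0.      1.    ]]
top 410.1246541445619 410.1246541445619 254.93984635834823 192.98207380551267
[[-0.0013 -0.9893  0.1456  0.4556]
 [-0.9999 -0.0008 -0.0141  0.0072]
 [ 0.0141 -0.1456 -0.9892  1.1439]
 [ 0.      0.      0.      1.    ]]
wrist 312.0558739531133 312.0558739531133 250.77514062451067 185.56155111154385
[[ 0.3767  0.8873  0.2659  0.1284]
 [ 0.9263 -0.36   -0.1112  0.5414]
 [-0.003   0.2882 -0.9576  0.3843]
 [ 0.      0.      0.      1.    ]]
```

View pics/top0.png

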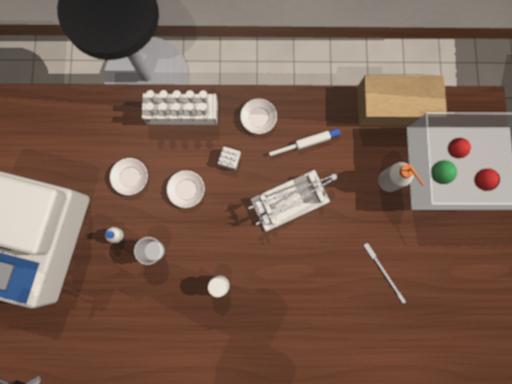

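View pics/side0.png

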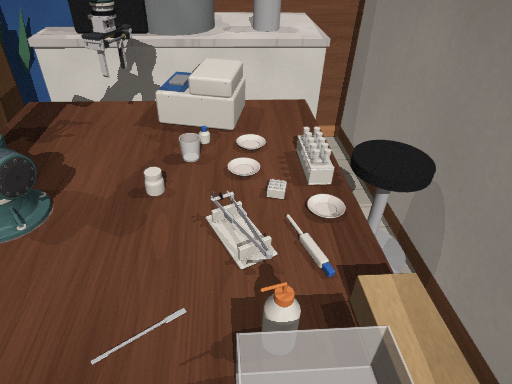

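View pics/wrist0.png

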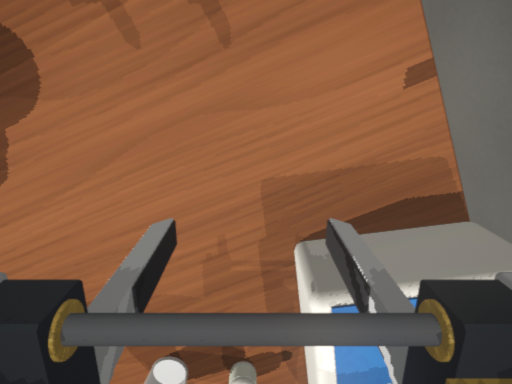

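```bash
cat > h.py <<'E'
import numpy as np,cv2
from bench import robot,snapshot,camera_info
np.set_printoptions(precision=4,suppress=True)
def ray(c,uv):
    T=np.array(c["cam_to_world"]);d=np.array([(uv[0]-c["cx"])/c["fx"],(uv[1]-c["cy"])/c["fy"],1.])
    return T[:3,3],T[:3,:3]@d
def onz(c,uv,z):
    o,d=ray(c,uv);return o+d*(z-o[2])/d[2]
def proj(c,p):
    T=np.linalg.inv(np.array(c["cam_to_world"]));q=T[:3,:3]@np.array(p)+T[:3,3]
    return np.array([c["fx"]*q[0]/q[2]+c["cx"],c["fy"]*q[1]/q[2]+c["cy"]])
def tri(obs):
    A=np.zeros((3,3));b=np.zeros(3)
    for c,uv in obs:
        o,d=ray(c,uv);d/=np.linalg.norm(d);P=np.eye(3)-np.outer(d,d);A+=P;b+=P@o
    x=np.linalg.solve(A,b)
    r=[]
    for c,uv in obs:
        o,d=ray(c,uv);d/=np.linalg.norm(d);r.append(np.linalg.norm((np.eye(3)-np.outer(d,d))@(x-o)))
    return x,np.array(r)
def crop(img,x0,y0,x1,y1,s,name):
    cv2.imwrite(name,cv2.resize(img[y0:y1,x0:x1],None,fx=s,fy=s,interpolation=cv2.INTER_CUBIC))
E
python3 - <<'E'
from h import *
t=cv2.imread('pics/top0.png');s=cv2.imread('pics/side0.png')
crop(t,235,160,345,240,7,'pics/t0c.png')
crop(s,195,180,285,275,6,'pics/s0c.png')
ct=camera_info('top');cs=camera_info('side')
for n,u in dict(dA=(186,190),dB=(129,177),dC=(259,117),beak=(149,251),jar=(219,287),cuv=(230,158),reag=(115,235),bottle=(396,178)).items(): print(n,onz(ct,u,.015))
for n,u in dict(dA=(244,168),dB=(251,143),dC=(326,207),beak=(190,148)).items(): print(n,onz(cs,u,.015))
for n,u in dict(pip1=(271,154),pip2=(339,132),sp1=(367,245),sp2=(404,301)).items(): print(n,onz(ct,u,.005))
# dish contour in top
g=t.min(axis=2)
m=(cv2.cvtColor(t,cv2.COLOR_BGR2HSV)[:,:,1]<60)&(g>90)
m=m.astype(np.uint8)[165:215,160:212]
cn,_=cv2.findContours(m,cv2.RETR_EXTERNAL,cv2.CHAIN_APPROX_NONE)
k=max(cn,key=cv2.contourArea);e=cv2.fitEllipse(k);print(e,onz(ct,(e[0][0]+160,e[0][1]+165),.018))
E
```

```text
dA [0.63   0.1827 0.015 ]
dB [0.6665 0.342  0.015 ]
dC [ 0.8415 -0.0208  0.015 ]
beak [0.4623 0.2791 0.015 ]
jar [0.3662 0.0881 0.015 ]
cuv [0.7213 0.0612 0.015 ]
reag [0.5056 0.3731 0.015 ]
bottle [ 0.6647 -0.4056  0.015 ]
dA [0.6368 0.1723 0.015 ]
dB [0.6716 0.3281 0.015 ]
dC [ 0.8463 -0.0271  0.015 ]
beak [0.4625 0.3014 0.015 ]
pip1 [ 0.7355 -0.0549  0.005 ]
pip2 [ 0.8009 -0.2513  0.005 ]
sp1 [ 0.4781 -0.3189  0.005 ]
sp2 [ 0.3271 -0.4135  0.005 ]
((25.026330947875977, 23.634605407714844), (37.107093811035156, 38.142215728759766), 68.74890899658203) [0.6334 0.185  0.018 ]
```

View pics/t0c.png

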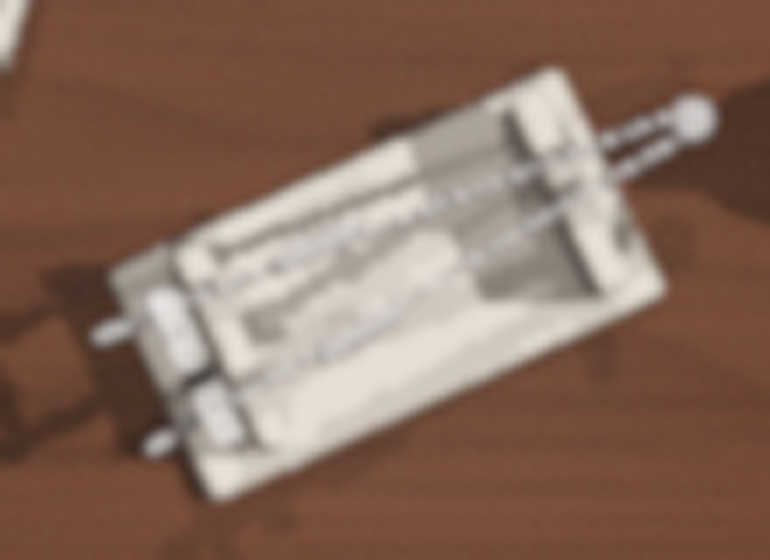

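View pics/s0c.png

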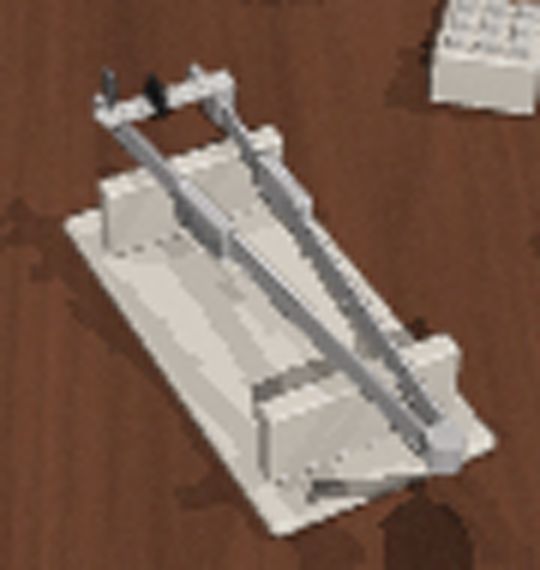

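Run:
```python
from h import *
ct=camera_info('top');cs=camera_info('side')
tail=tri([(ct,(334.3,176.9)),(cs,(195+447/6,180+435/6))]);print('tail',tail)
print('dishA',tri([(ct,(186,189.5)),(cs,(244,168))]))
a=onz(ct,(334.3,176.9),.056);f=onz(ct,(249.0,207.5),.051);m=onz(ct,(257.1,223.6),.051)
print(a,f,m,np.linalg.norm(f-m))
c=(f+m)/2;x=(c-a)[:2];x/=np.linalg.norm(x);print('dir',x,np.degrees(np.arctan2(x[1],x[0])))
g=a[:2]+x*.150;print('grip',g,'from tips',c[:2]-x*.092)
o=robot.get_obs();from scipy.spatial.transform import Rotation as R
M=R.from_euler('xyz',o['ee_rot']).as_matrix();print(M)
print('slide mm',M.T@(np.r_[g,.25]-o['tool_pos'])*1000)
```

```text
tail (array([ 0.6626, -0.2231,  0.056 ]), array([0.0026, 0.0026]))
dishA (array([0.6353, 0.1841, 0.0067]), array([0.0025, 0.0025]))
[ 0.6599 -0.223   0.056 ] [0.5772 0.0076 0.051 ] [ 0.534 -0.014  0.051] 0.04824673813059356
dir [-0.4287  0.9034] 115.38528936998132
grip [ 0.5956 -0.0875] from tips [ 0.595  -0.0863]
[[ 0.3754 -0.0007 -0.9269]
 [ 0.9269 -0.0015  0.3754]
 [-0.0016 -1.      0.0001]]
slide mm [-407.1994  -65.7308 -584.8965]
```

```bash
python3 - <<'E'
from h import *
t=cv2.imread('pics/top0.png')
crop(t,100,90,300,270,4,'pics/dishes.png')
E
python3 -m creep '[{"slide":[-15,-30,-20],"roll":0,"grip":0},{"slide":[-407,-65,-585],"roll":42.5,"grip":0},{"slide":[-407,-65,-585],"roll":42.5,"grip":0},{"slide":[-407,-65,-585],"roll":42.5,"grip":0},{"slide":[-407,-65,-585],"roll":42.5,"grip":0},{"slide":[-407,-65,-585],"roll":42.5,"grip":0},{"slide":[-407,-65,-585],"roll":42.5,"grip":0},{"slide":[-407,-65,-585],"roll":42.5,"grip":0},{"slide":[-407,-65,-585],"roll":42.5,"grip":0},{"slide":[-407,-65,-585],"roll":42.5,"grip":0},{"slide":[-407,-65,-585],"roll":42.5,"grip":0},{"slide":[-407,-65,-585],"roll":42.5,"grip":0},{"slide":[-407,-65,-585],"roll":42.5,"grip":0},{"slide":[-407,-65,-585],"roll":42.5,"grip":0},{"slide":[-407,-65,-585],"roll":42.5,"grip":0},{"slide":[-407,-65,-585],"roll":42.5,"grip":0},{"slide":[-407,-65,-585],"roll":42.5,"grip":0},{"slide":[-407,-65,-585],"roll":42.5,"grip":0},{"slide":[-407,-65,-585],"roll":42.5,"grip":0},{"slide":[-407,-65,-585],"roll":42.5,"grip":0}]'
```

```text
time: 1.82
tool_pos: [0.5959, -0.088, 0.2482]
ee_rot: [-1.569, 0.002, 0.442]
wrist_force: [-0.1, 0.6, -0.2]
width: 0.0941
```

View pics/dishes.png

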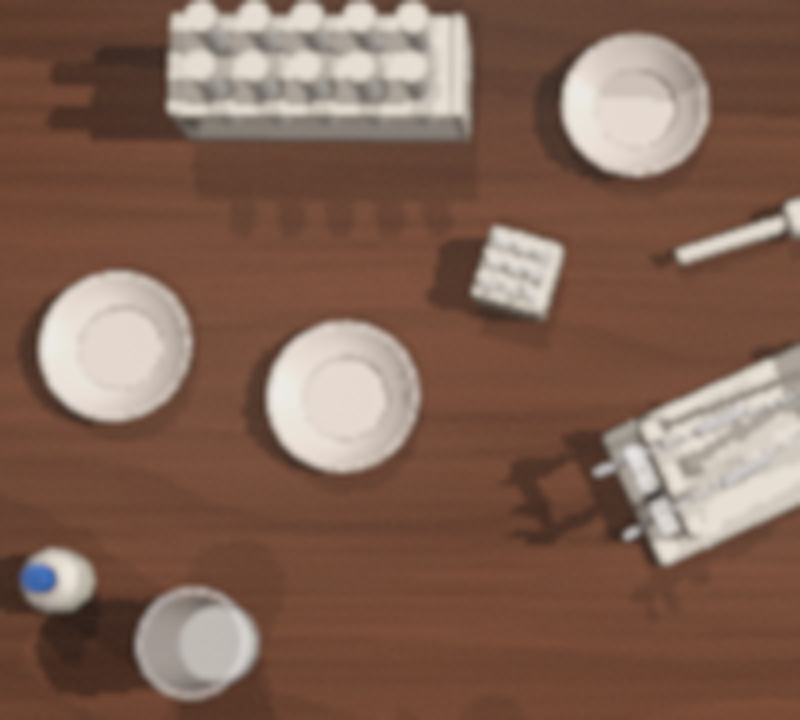

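The crop shows three dish look-alikes at top-view pixels A (186,190), B (129,177) and C (259,117). The beaker is at (149,251) and is not a dish. Dish A is nearest the base (0.66 m, against 0.75 and 0.84), so A is the one.

Run:
```python
from h import *
import json
c=camera_info('wrist');i=snapshot('wrist')[:,:,::-1]
cv2.imwrite('pics/w1.png',i);cv2.imwrite('pics/w1b.png',cv2.resize(i,(800,600),interpolation=cv2.INTER_CUBIC))
json.dump({k:(np.array(v).tolist()) for k,v in c.items()},open('w1.json','w'))
print(np.array(c['cam_to_world']))
```

```text
[[ 0.9044  0.4091  0.121   0.5604]
 [ 0.4266 -0.8663 -0.26   -0.0121]
 [-0.0016  0.2868 -0.958   0.4491]
 [ 0.      0.      0.      1.    ]]
```

View pics/w1b.png

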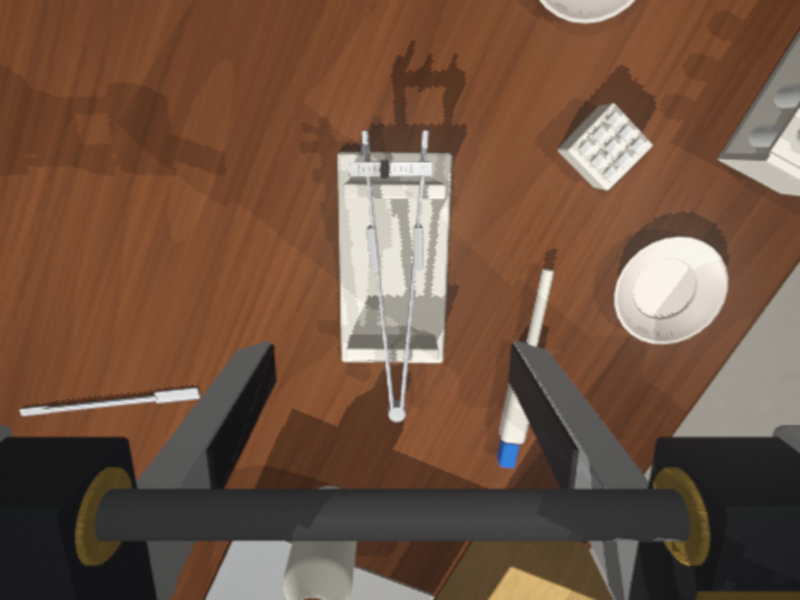

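Run:
```python
from h import *
i=cv2.imread('pics/w1.png')
crop(i,205,75,300,275,4,'pics/w1c.png')
```

```text
(no output)
```

View pics/w1c.png

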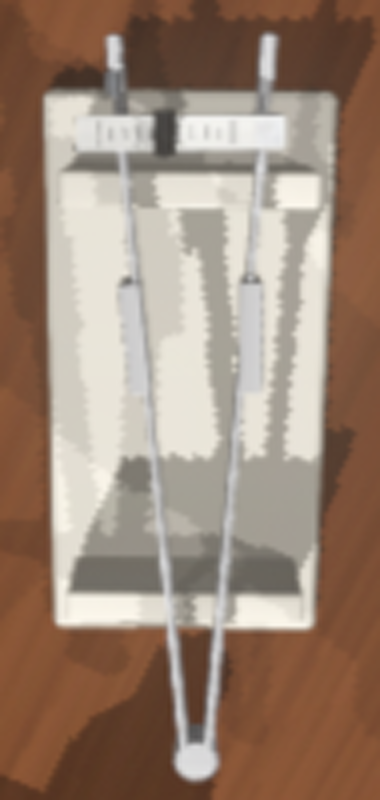

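Run:
```python
from h import *
import json
c=json.load(open('w1.json'));ct=camera_info('top')
P=lambda x,y:(205+x/4,75+y/4)
yd=np.array([-.9044,-.4266]);xd=np.array([-.4266,.9044])
for z in (.055,.06):
    L=onz(c,P(132,335),z)[:2];R=onz(c,P(251,335),z)[:2];print(z,(L+R)/2,np.linalg.norm(L-R))
tail=tri([(c,P(196,760)),(ct,(334.3,176.9))]);print('tail',tail)
l=tri([(c,P(115,40)),(ct,(257,223.7))]);r=tri([(c,P(269,40)),(ct,(248.8,207.7))]);print('tips',l,r)
tm=(l[0]+r[0])/2;d=(tm-tail[0])[:2];d/=np.linalg.norm(d);print(d,np.degrees(np.arctan2(-d[0],d[1])),'grip',tail[0][:2]+d*.15,np.linalg.norm((tm-tail[0])[:2]))
for z in (.051,):
  a=onz(c,P(196,760),.058);b=(onz(c,P(115,40),z)+onz(c,P(269,40),z))/2;d=(b-a)[:2];print('wristonly',np.linalg.norm(d),np.degrees(np.arctan2(-d[0],d[1])),a,b)
cl=onz(c,P(165,133),.073);pt=onz(c,P(115,85),.07)
print('clip',cl,'ptr',pt,'dy',(pt-cl)[:2]@yd)
```

```text
0.055 [ 0.5972 -0.0854] 0.03823822706720727
0.06 [ 0.5967 -0.0844] 0.037753137834070916
tail (array([ 0.6613, -0.2217,  0.0601]), array([0.0022, 0.0022]))
tips (array([ 0.5358, -0.014 ,  0.0222]), array([0.0003, 0.0003])) (array([0.582 , 0.0083, 0.0032]), array([0.0002, 0.0002]))
[-0.4235  0.9059] 25.055158071820586 grip [ 0.5977 -0.0858] 0.24160478352862783
wristonly 0.24284584048363772 25.694210433066935 [ 0.664  -0.2225  0.058 ] [ 0.5587 -0.0037  0.051 ]
clip [ 0.5627 -0.0309  0.073 ] ptr [ 0.5438 -0.025   0.07  ] dy 0.014592822128305894
```

```bash
python3 -m creep '[{"slide":[2,40,-6],"roll":0,"grip":0},{"slide":[2,80,-6],"roll":0,"grip":0},{"slide":[2,105,-6],"roll":0,"grip":0},{"slide":[2,105,-6],"roll":0,"grip":0},{"slide":[2,105,-6],"roll":0,"grip":0}]'
python3 - <<'E'
from h import *
import json
c=camera_info('wrist');i=snapshot('wrist')[:,:,::-1]
cv2.imwrite('pics/w2.png',i);cv2.imwrite('pics/w2b.png',cv2.resize(i[30:330,150:350],None,fx=2,fy=2,interpolation=cv2.INTER_CUBIC))
json.dump({k:(np.array(v).tolist()) for k,v in c.items()},open('w2.json','w'))
E
```

```text
time: 2.28
tool_pos: [0.5988, -0.0898, 0.1436]
ee_rot: [-1.568, 0.002, 0.446]
wrist_force: [0.4, 0.1, 0.8]
width: 0.0941
```

View pics/w2b.png

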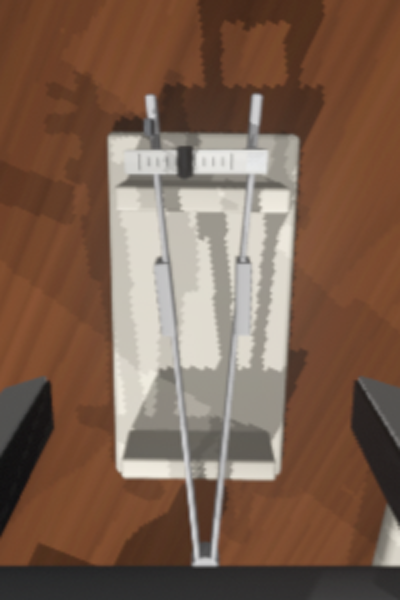

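Run:
```python
from h import *
a=cv2.imread('pics/w1.png');b=cv2.imread('pics/w2.png')
A=cv2.resize(a[78:180,220:285],None,fx=6,fy=6,interpolation=cv2.INTER_CUBIC)
B=cv2.resize(b[72:205,210:290],None,fx=4.5,fy=4.5,interpolation=cv2.INTER_CUBIC)
H=max(A.shape[0],B.shape[0]);o=np.zeros((H,A.shape[1]+B.shape[1],3),np.uint8)
o[:A.shape[0],:A.shape[1]]=A;o[:B.shape[0],A.shape[1]:]=B
print(A.shape,B.shape);cv2.imwrite('pics/w12.png',o)
```

```text
(612, 390, 3) (598, 360, 3)
```

View pics/w12.png

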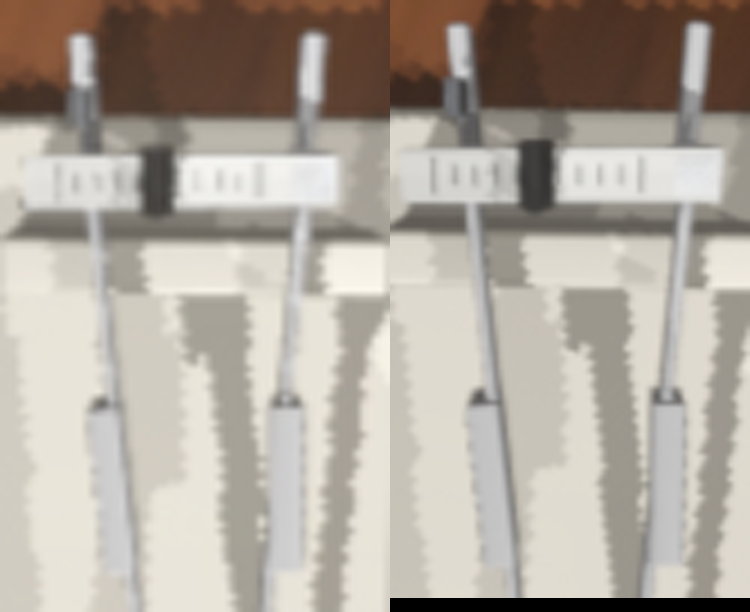

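Run:
```python
from h import *
import json
c1=json.load(open('w1.json'));c2=json.load(open('w2.json'))
A=lambda x,y:(220+x/6-.4,78+y/6-.4);B=lambda x,y:(210+(x-390)/4.5-.4,72+y/4.5-.4)
d={}
for n,a,b in [('Lg+',(103,408),(485,402)),('Lg-',(117,570),(498,566)),('Rg+',(287,405),(667,402)),('Rg-',(286,570),(667,565)),('barL',(25,182),(402,174)),('barR',(338,180),(722,174)),('clip',(158,180),(537,174)),('tipL',(80,37),(458,28)),('tipR',(314,37),(698,27)),('ptr',(80,100),(455,95))]:
    p,r=tri([(c1,A(*a)),(c2,B(*b))]);d[n]=p;print(n,p*1000,r*1000)
m=(d['Lg+']+d['Lg-']+d['Rg+']+d['Rg-'])/4;print('grip mid',m)
v=(d['barL']-d['barR'])[:2];print('yaw bar',np.degrees(np.arctan2(-v[1],-v[0])))
v=(d['tipL']-d['tipR'])[:2];print('yaw tips',np.degrees(np.arctan2(-v[1],-v[0])))
# fixed-z from c2
L=[onz(c2,B(*q),.06) for q in [(485,402),(498,566),(667,402),(667,565)]];print(np.mean(L,0));g=np.mean(L,0)
th=np.radians(25.3);x=np.array([np.cos(th),np.sin(th)])
print('clip y,x',-(onz(c2,B(537,174),.070)-g)[:2]@x)
print('bar L R y',[-(onz(c2,B(*q),.066)-g)[:2]@x for q in ((402,174),(722,174))])
print('ptr y',-(onz(c2,B(455,85),.074)-g)[:2]@x)
o=robot.get_obs();print(o['tool_pos'],o['ee_rot'])
```

```text
Lg+ [571.8051 -78.6433  55.4495] [0.3763 0.3763]
Lg- [ 588.1815 -106.0669   69.0021] [0.3447 0.3447]
Rg+ [604.6149 -59.7782  69.5155] [0.0833 0.0833]
Rg- [620.2689 -91.337   67.1012] [0.1683 0.1683]
barL [537.7511 -43.3715  54.4941] [0.0828 0.0828]
barR [594.0952 -15.5598  70.3221] [0.0986 0.0986]
clip [562.2257 -30.4318  74.6672] [0.1756 0.1756]
tipL [535.3935 -12.9835  40.7589] [0.2014 0.2014]
tipR [578.9143   7.3386  51.8917] [0.1137 0.1137]
ptr [541.9924 -23.9635  66.7345] [0.5388 0.5388]
grip mid [ 0.5962 -0.084   0.0653]
yaw bar 26.271225353825553
yaw tips 25.030339230338488
[ 0.5973 -0.0853  0.06  ]
clip y,x 0.008305843062393823
bar L R y [np.float64(0.03450147711690685), np.float64(-0.02730169912094783)]
ptr y 0.02323421431952381
[ 0.6005 -0.0905  0.1463] [-1.5717 -0.0015  0.4459]
```

```bash
python3 -m creep '[{"slide":[-1,35,-1],"roll":0,"grip":0},{"slide":[-1,70,-1],"roll":0,"grip":0},{"slide":[-1,100,-1],"roll":0,"grip":0},{"slide":[-1,114,-1],"roll":0,"grip":0.2},{"slide":[-1,114,-1],"roll":0,"grip":0.35},{"slide":[-1,114,-1],"roll":0,"grip":0.45},{"slide":[-1,114,-1],"roll":0,"grip":0.5},{"slide":[-1,114,-1],"roll":0,"grip":0.5},{"slide":[-1,114,-1],"roll":0,"grip":0.5}]'
python3 - <<'E'
from h import *
i=snapshot('wrist')[:,:,::-1];cv2.imwrite('pics/w3.png',i)
cv2.imwrite('pics/w3b.png',cv2.resize(i,(800,600),interpolation=cv2.INTER_CUBIC))
o=robot.get_obs();print(o['tool_pos'],o['ee_rot'],o['width'],o['wrist_force'])
E
```

```text
time: 3.08
tool_pos: [0.6017, -0.0933, 0.0335]
ee_rot: [-1.574, -0.004, 0.444]
wrist_force: [-0.0, 0.0, 0.6]
width: 0.0573
[ 0.6012 -0.0932  0.0328] [-1.5731 -0.003   0.4444] 0.05331131682674245 [ 0.5777 -0.1591 -0.0642]
```

View pics/w3b.png

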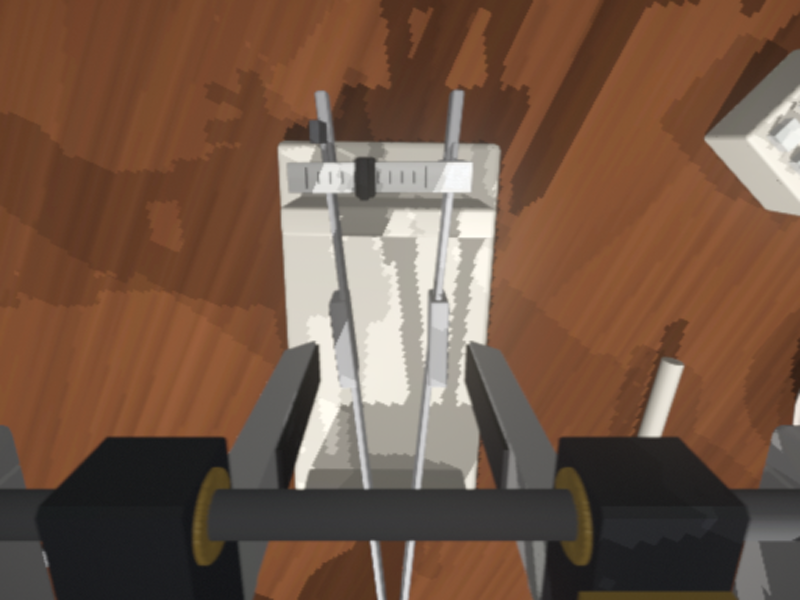

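```bash
python3 -m creep '[{"slide":[0,0,3],"roll":0,"grip":0.5},{"slide":[0,0,3],"roll":0,"grip":0.52},{"slide":[0,0,3],"roll":0,"grip":0.54},{"slide":[0,0,3],"roll":0,"grip":0.56},{"slide":[0,0,3],"roll":0,"grip":0.58},{"slide":[0,0,3],"roll":0,"grip":0.58},{"slide":[0,0,3],"roll":0,"grip":0.58},{"slide":[0,0,3],"roll":0,"grip":0.58}]'
python3 - <<'E'
from h import *
i=snapshot('wrist')[:,:,::-1];cv2.imwrite('pics/w4.png',i)
cv2.imwrite('pics/w4b.png',cv2.resize(i[40:300,150:340],None,fx=2.3,fy=2.3,interpolation=cv2.INTER_CUBIC))
o=robot.get_obs();print(o['tool_pos'],o['ee_rot'],o['width'],o['wrist_force'])
E
```

```text
time: 3.8
tool_pos: [0.5989, -0.0901, 0.031]
ee_rot: [-1.571, -0.001, 0.444]
wrist_force: [0.4, 1.4, 2.0]
width: 0.0394
[ 0.5989 -0.0902  0.031 ] [-1.5711 -0.0009  0.4442] 0.0393945801295183 [0.4808 0.0764 2.9057]
```

View pics/w4b.png

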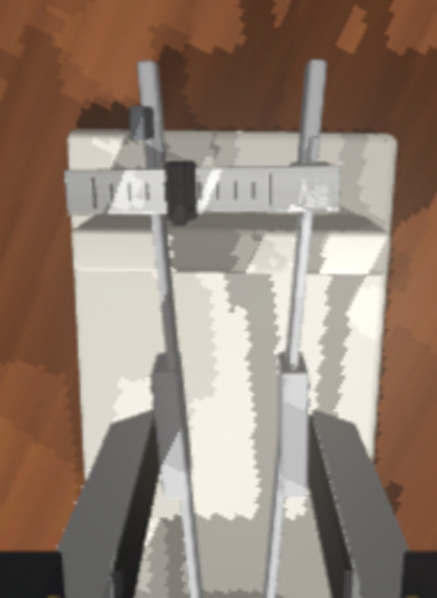

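```bash
python3 -m creep '[{"slide":[0,0,0],"roll":0,"grip":0.6},{"slide":[0,0,0],"roll":0,"grip":0.6},{"slide":[0,-5,0],"roll":0,"grip":0.6},{"slide":[0,-12,0],"roll":0,"grip":0.6},{"slide":[0,-20,0],"roll":0,"grip":0.6},{"slide":[0,-30,0],"roll":0,"grip":0.6},{"slide":[0,-40,0],"roll":0,"grip":0.6},{"slide":[0,-50,0],"roll":0,"grip":0.6},{"slide":[0,-60,0],"roll":0,"grip":0.6},{"slide":[0,-70,0],"roll":0,"grip":0.6},{"slide":[0,-75,0],"roll":0,"grip":0.6},{"slide":[0,-75,0],"roll":0,"grip":0.6},{"slide":[0,-75,0],"roll":0,"grip":0.6}]'
python3 - <<'E'
from h import *
i=snapshot('wrist')[:,:,::-1];cv2.imwrite('pics/w5.png',i)
a=cv2.resize(i[40:300,150:340],None,fx=2,fy=2,interpolation=cv2.INTER_CUBIC)
s=snapshot('side')[:,:,::-1];cv2.imwrite('pics/s5.png',s)
b=cv2.resize(s[140:270,180:290],None,fx=4,fy=4,interpolation=cv2.INTER_CUBIC)
H=max(a.shape[0],b.shape[0]);o=np.zeros((H,a.shape[1]+b.shape[1],3),np.uint8);o[:a.shape[0],:a.shape[1]]=a;o[:b.shape[0],a.shape[1]:]=b
cv2.imwrite('pics/ws5.png',o)
o=robot.get_obs();print(o['tool_pos'],o['ee_rot'],o['width'],o['wrist_force'])
E
```

```text
time: 4.93
tool_pos: [0.5987, -0.0902, 0.1059]
ee_rot: [-1.571, -0.001, 0.444]
wrist_force: [0.8, -1.0, -1.3]
width: 0.0376
[ 0.5981 -0.0901  0.1048] [-1.5698  0.0011  0.4443] 0.03747993586072873 [-0.508   0.0054 -1.7447]
```

View pics/ws5.png

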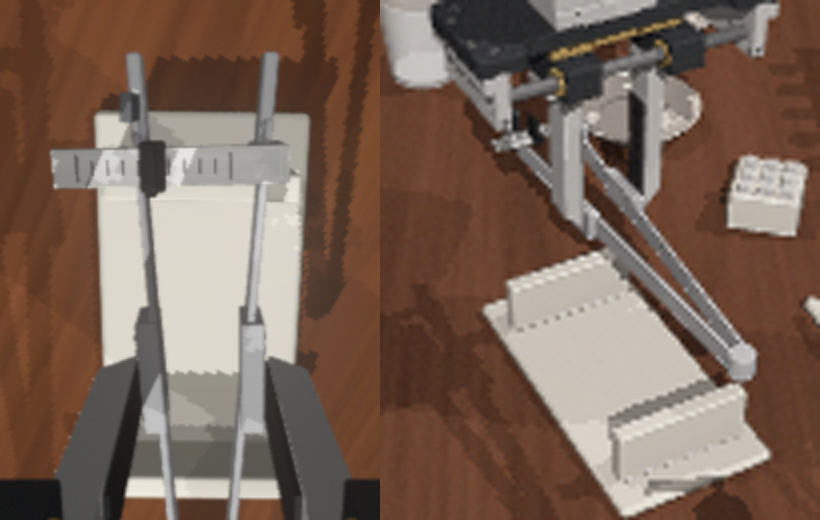

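```bash
python3 -m creep '[{"slide":[5,0,5],"roll":0,"grip":0.6},{"slide":[15,0,14],"roll":0,"grip":0.6},{"slide":[29,0,27],"roll":0,"grip":0.6},{"slide":[45,0,42],"roll":0,"grip":0.6},{"slide":[61,0,57],"roll":0,"grip":0.6},{"slide":[77,0,72],"roll":0,"grip":0.6},{"slide":[93,0,87],"roll":0,"grip":0.6},{"slide":[109,0,102],"roll":0,"grip":0.6},{"slide":[123,0,116],"roll":0,"grip":0.6},{"slide":[134,0,127],"roll":0,"grip":0.6},{"slide":[141,0,134],"roll":0,"grip":0.6},{"slide":[145,0,138],"roll":0,"grip":0.6},{"slide":[145,0,138],"roll":0,"grip":0.6},{"slide":[145,0,138],"roll":0,"grip":0.6},{"slide":[145,0,138],"roll":0,"grip":0.61},{"slide":[145,0,138],"roll":0,"grip":0.61},{"slide":[145,0,138],"roll":0,"grip":0.61}]'
cat > look.py <<'E'
from h import *
import json,sys
n=sys.argv[1]
c=camera_info('wrist');i=snapshot('wrist')[:,:,::-1];cv2.imwrite(f'pics/w{n}.png',i)
json.dump({k:(np.array(v).tolist()) for k,v in c.items()},open(f'w{n}.json','w'))
crop(i,165,50,305,150,5.5,f'pics/w{n}b.png')
t=snapshot('top')[:,:,::-1];cv2.imwrite(f'pics/t{n}.png',t);crop(t,140,120,340,270,4,f'pics/t{n}b.png')
o=robot.get_obs();print(o['time'],o['tool_pos'],o['ee_rot'],o['width'],o['wrist_force'])
E
python3 look.py 6
```

```text
time: 6.45
tool_pos: [0.6701, 0.0957, 0.1058]
ee_rot: [-1.571, -0.0, 0.443]
wrist_force: [0.8, -0.3, -1.0]
width: 0.0368
6.55 [0.6701 0.096  0.1058] [-1.5709 -0.0002  0.4432] 0.03688112125849997 [-0.2    -0.2204 -1.2946]
```

View pics/w6b.png

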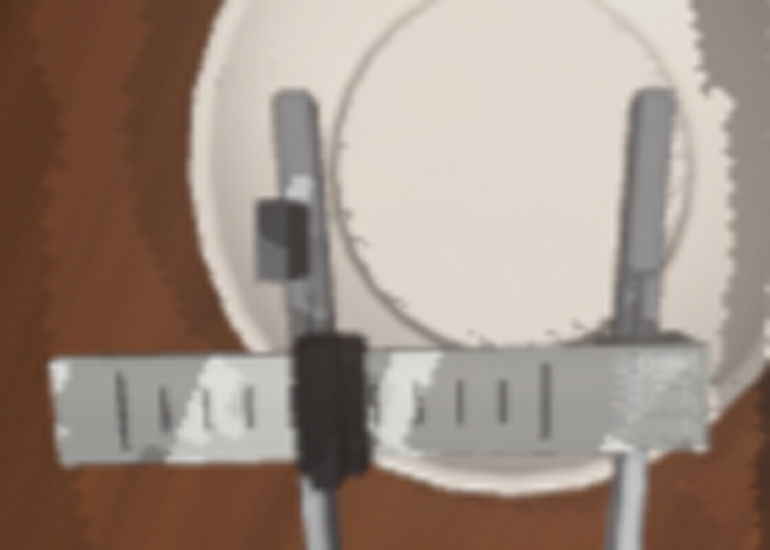

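View pics/t6b.png

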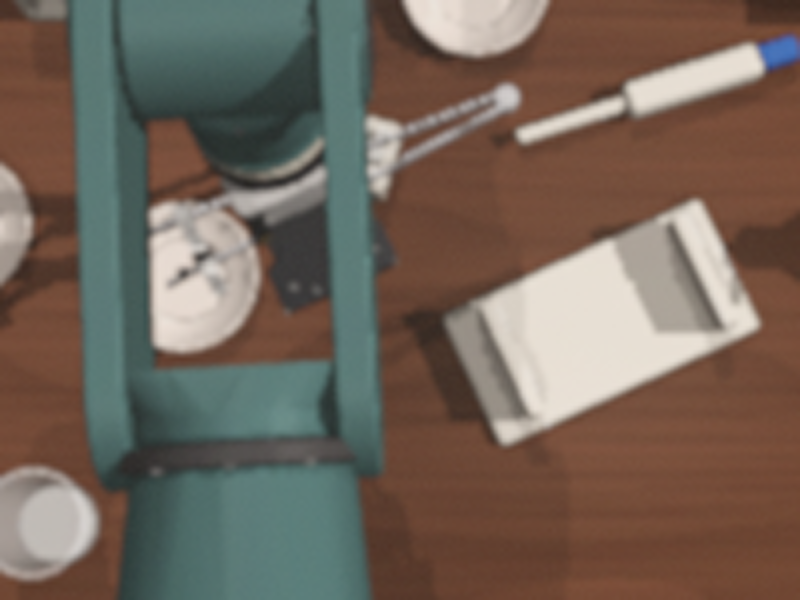

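Run:
```python
from h import *
i=cv2.imread('pics/w6.png')
g=cv2.resize(i[80:142,200:240],None,fx=9.5,fy=9.5,interpolation=cv2.INTER_NEAREST).astype(float)
g=np.clip(255*(g/255)**.5,0,255).astype(np.uint8)
cv2.imwrite('pics/w6c.png',g)
print(i[92:102:2,205:226].mean(axis=2).astype(int))
print(i[110:140:3,214:236].mean(axis=2).astype(int))
```

```text
[[177 173 175 177 179 177 138  93  80  78  78  77  67  62  62  70 108 124
  111 131 180]
 [180 173 173 175 177 175 138 109 105 102  89  80  67  62  61  67  98 115
  107 115 177]
 [191 176 171 172 175 173 142 114 107 106 107 101  77  62  62  67  96 115
  110 113 174]
 [202 187 173 170 172 170 142 114 108 108 108 102  77  62  61  66  96 115
  115 112 159]
 [206 198 182 171 170 168 144 121 116 113 112 106  86  77  89  97 113 120
  118 109 141]]
[[162 164 164 137 112 103  83  69  75  75  69  68 100 121 127 130 148 171
  181 184 184 185]
 [164 148 144 114  70  49  49  52  52  53  51  50  48  52  54  53  55  83
  133 147 148 140]
 [195 195 192 155  93  55  51  51  50  51  52  50  47  50  51  50  62 115
  149 157 158 170]
 [197 196 195 168 108  59  49  49  50  51  51  49  47  47  50  50  53  84
  122 134 183 204]
 [195 195 191 143  76  52  49  48  49  49  50  48  47  46  46  50  52  78
   94 132 186 201]
 [191 191 188 152  91  55  48  46  47  49  48  47  44  45  48  48  49  81
  145 137 182 207]
 [192 192 191 184 135  72  48  46  46  47  48  47  44  43  45  47  49  73
  135 180 206 213]
 [190 190 189 186 139  75  49  46  45  46  48  51  45  42  45  50  49  52
   96 155 183 192]
 [ 96  95  94  92  75  56  47  50  48  51  54  53  46  42  45  47  46  49
   83 134 185 209]
 [ 74  73  71  72  74  97 125  94  58  52  53  52  49  61  74  78  78  80
   82  81  83  83]]
```

View pics/w6c.png

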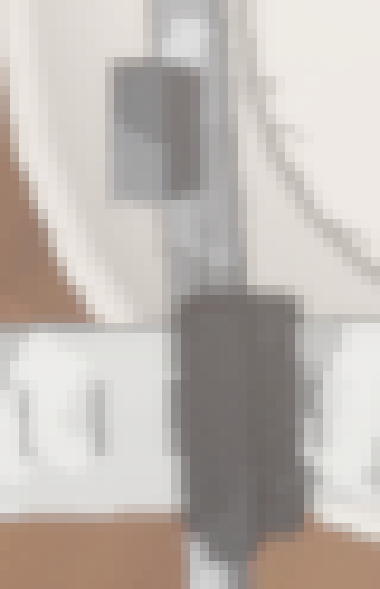

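```bash
cat > gap.py <<'E'
from h import *
import json,sys
def run(n,P,C,B,dP=0,z=.151):
    c=json.load(open(f'w{n}.json'))
    p=onz(c,P,z);q=onz(c,C,z);a=onz(c,B[0],z-.01);b=onz(c,B[1],z-.01)
    v=(a-b)[:2];L=np.linalg.norm(v);v/=L
    xf=np.array([v[1],-v[0]])
    print('yaw',np.degrees(np.arctan2(-v[1],-v[0])),'bar',L*1000,'dy mm',(p-q)[:2]@v*1000,'dx',(p-q)[:2]@xf*1000)
    # tips point = clip + (88-64)*xf + (-10-clip_y)*yf ; clip_y ~8.5
    t=q[:2]+.024*xf+(-.010-.0085)*v;print('tips',t,'to dish',(t-[.634,.1845])*1000)
if __name__=='__main__':
    cb=lambda x,y:(165+x/5.5-.4,50+y/5.5-.4)
    run(6,(214.0,93.7),(223.0,124),(cb(55,411),cb(706,397)))
E
python3 gap.py
```

```text
yaw 26.505549752055398 bar 61.88002870717864 dy mm 3.6330614542253525 dx 14.362792704952371
tips [0.6341 0.1819] to dish [ 0.0771 -2.5939]
```

```bash
python3 -m creep '[{"slide":[0,0,0],"roll":0,"grip":0.618},{"slide":[0,0,0],"roll":0,"grip":0.624},{"slide":[0,0,0],"roll":0,"grip":0.63},{"slide":[0,0,0],"roll":0,"grip":0.63},{"slide":[0,0,0],"roll":0,"grip":0.63},{"slide":[0,0,0],"roll":0,"grip":0.63}]'
python3 look.py 7
python3 - <<'E'
from h import *
i=cv2.imread('pics/w7.png')
g=cv2.resize(i[80:142,165:305],None,fx=5.7,fy=5.7,interpolation=cv2.INTER_CUBIC).astype(float)
cv2.imwrite('pics/w7c.png',np.clip(255*(g/255)**.5,0,255).astype(np.uint8))
print(i[88:102:2,207:230].mean(axis=2).astype(int))
print(i[110:140:3,214:236].mean(axis=2).astype(int))
E
```

```text
time: 7.05
tool_pos: [0.6701, 0.0968, 0.1056]
ee_rot: [-1.571, -0.0, 0.444]
wrist_force: [0.1, 0.6, -0.8]
width: 0.0351
7.15 [0.6701 0.0967 0.1056] [-1.5708 -0.      0.4443] 0.035156710775095995 [-0.1801 -0.2241 -0.9337]
[[180 183 185 187 189 191 188 145  94  79  79  79  79  73  67  65  76 121
  127 120 172 205 213]
 [178 181 183 185 187 189 186 144  93  79  79  79  79  73  66  64  75 123
  129 118 160 179 205]
 [177 179 181 183 185 187 184 142  93  80  80  79  79  72  65  63  72 113
  126 113 145 195 212]
 [175 177 179 181 183 185 182 142  94  79  79  79  79  71  65  64  72 111
  120 107 114 159 175]
 [172 174 177 178 180 182 181 149 113  90  82  80  78  71  65  63  71 110
  119 108 109 128 177]
 [170 171 173 176 177 179 178 147 116 109 108 106 103  83  66  63  70 109
  120 112 107 133 136]
 [172 169 171 173 174 176 176 156 130 119 118 114 108  89  76  83  92 114
  120 115 115 168 165]]
[[165 166 165 166 165 147 112  94  96  92  85  89  84  76 106 166 182 184
  184 185 186 186]
 [156 107  60  50  50  50  50  50  49  47  49  52  53  52  63 118 153 153
  148 147 148 149]
 [189 135  68  49  49  51  51  50  50  47  47  50  52  51  69 136 155 157
  158 158 159 170]
 [191 140  74  49  48  49  49  49  49  46  47  52  52  49  64 123 139 151
  158 166 200 216]
 [175 118  60  48  46  48  48  48  49  46  44  46  47  48  57  97  90 111
  155 203 215 217]
 [188 133  64  47  46  46  48  46  48  45  43  45  46  47  55  93  94 112
  180 199 202 210]
 [188 154  94  52  45  45  46  48  48  45  42  43  45  46  50  95 172 192
  197 200 209 214]
 [190 186 131  64  45  44  51  54  54  50  44  43  43  42  51 102 157 174
  181 201 210 212]
 [107 103  75  52  49  50  53  53  53  49  43  41  46  47  45  56  98 144
  185 205 207 205]
 [ 74  73  71  69  59  53  52  50  48  47  52  87  79  69  73  79  80  80
   81  83  85  92]]
```

View pics/w7c.png

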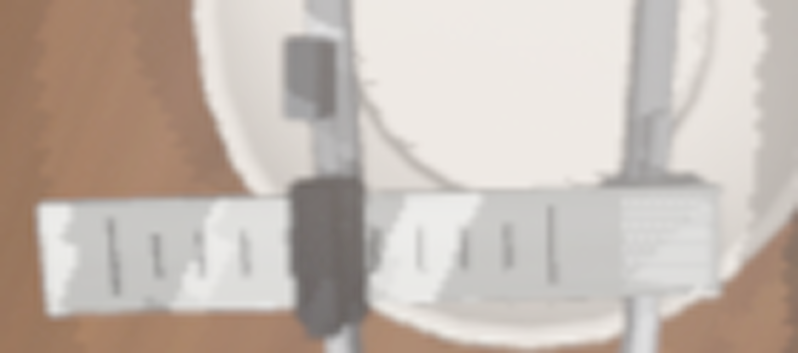

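Run:
```python
from gap import *
cb=lambda x,y:(165+x/5.5-.4,50+y/5.5-.4)
cc=lambda x,y:(165+x/5.7-.4,80+y/5.7-.4)
for C in (222.2,223): run(6,(214.0,93.7),(C,124),(cb(55,411),cb(706,397)))
for C in (219.0,219.8): run(7,(217.0,93.7),(C,124),(cc(43,258),cc(719,241)))
```

```text
yaw 26.505549752055398 bar 61.88002870717864 dy mm 3.2400650554162995 dx 14.354470367002568
tips [0.6337 0.1817] to dish [-0.2783 -2.7618]
yaw 26.505549752055398 bar 61.88002870717864 dy mm 3.6330614542253525 dx 14.362792704952371
tips [0.6341 0.1819] to dish [ 0.0771 -2.5939]
yaw 26.790693710040074 bar 61.957350187567705 dy mm 0.18268589462690915 dx 14.273387407454598
tips [0.6322 0.1821] to dish [-1.8482 -2.4275]
yaw 26.790693710040074 bar 61.957350187567705 dy mm 0.5751508623480827 dx 14.283107535587378
tips [0.6325 0.1822] to dish [-1.4935 -2.2592]
```

```bash
python3 -m creep '[{"slide":[0,0,0],"roll":0,"grip":0.632},{"slide":[0,0,0],"roll":0,"grip":0.632},{"slide":[0,0,0],"roll":0,"grip":0.632},{"slide":[0,0,0],"roll":0,"grip":0.632},{"slide":[0,0,0],"roll":0,"grip":0.632},{"slide":[0,0,0],"roll":0,"grip":0.632},{"slide":[0,0,0],"roll":0,"grip":0.632},{"slide":[0,0,0],"roll":0,"grip":0.632},{"slide":[0,0,0],"roll":0,"grip":0.632},{"slide":[0,0,0],"roll":0,"grip":0.632},{"slide":[0,0,0],"roll":0,"grip":0.632},{"slide":[0,0,0],"roll":0,"grip":0.632},{"slide":[0,0,0],"roll":0,"grip":0.632},{"slide":[0,0,0],"roll":0,"grip":0.632},{"slide":[0,0,0],"roll":0,"grip":0.632},{"slide":[0,0,0],"roll":0,"grip":0.632},{"slide":[0,0,0],"roll":0,"grip":0.632},{"slide":[0,0,0],"roll":0,"grip":0.632}]'
python3 look.py 8
python3 - <<'E'
from h import *
i=cv2.imread('pics/w8.png')
a=cv2.resize(i[80:142,185:285],None,fx=5,fy=5,interpolation=cv2.INTER_CUBIC).astype(float)
a=np.clip(255*(a/255)**.5,0,255).astype(np.uint8)
print(i[88:102:4,207:230].mean(axis=2).astype(int))
print(i[113:134:5,210:230].mean(axis=2).astype(int))
s=snapshot('side')[:,:,::-1];b=cv2.resize(s[90:240,190:300],None,fx=2.7,fy=2.7,interpolation=cv2.INTER_CUBIC)
o=np.zeros((max(a.shape[0],b.shape[0]),a.shape[1]+b.shape[1],3),np.uint8);o[:a.shape[0],:a.shape[1]]=a;o[:b.shape[0],a.shape[1]:]=b
cv2.imwrite('pics/ws8.png',o);cv2.imwrite('pics/s8.png',s)
E
```

```text
time: 8.65
tool_pos: [0.6702, 0.0967, 0.1056]
ee_rot: [-1.571, -0.0, 0.444]
wrist_force: [0.6, -1.0, -0.8]
width: 0.0345
8.75 [0.6702 0.0967 0.1056] [-1.5707 -0.      0.4442] 0.03443159150815963 [-0.079  -0.6452 -0.4112]
[[180 182 185 187 190 191 190 172 123  83  78  80  80  78  69  65  71  98
  121 115 151 197 212]
 [177 179 181 183 185 187 186 168 120  84  79  79  80  77  68  64  69 100
  122 113 131 193 211]
 [172 174 176 178 180 183 183 170 131  93  82  80  80  77  67  63  68  98
  116 115 105 124 176]
 [173 169 171 173 174 176 177 163 133 118 117 115 112  99  81  83  87 110
  120 120 112 151 158]]
[[196 199 188 170 144  94  56  49  48  49  50  50  49  48  50  53  53  52
   69 128]
 [196 196 196 196 191 137  67  49  49  48  49  50  49  46  47  48  49  51
   72 127]
 [194 194 194 191 158  96  55  47  47  47  48  48  47  45  44  47  48  46
   61 113]
 [191 191 191 191 188 148  86  50  45  46  46  47  47  43  42  44  45  46
   54 108]
 [190 196 199 197 182 165 114  57  44  45  44  45  45  44  42  43  45  45
   48  85]]
```

View pics/ws8.png

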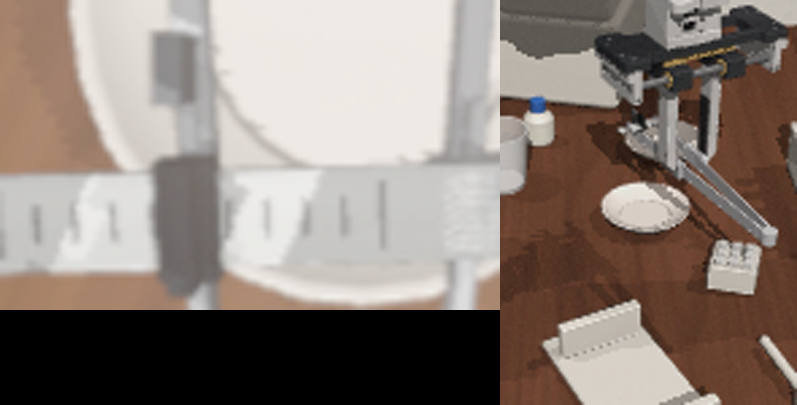

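Run:
```python
from gap import *
cc=lambda x,y:(165+x/5.7-.4,80+y/5.7-.4)
for C in (219.0,219.6): run(8,(217.4,93.7),(C,124),(cc(43,258),cc(719,241)))
cs=camera_info('side');ct=camera_info('top')
th=np.radians(26.7);xf=np.array([-np.sin(th),np.cos(th)])
t=np.array([.632,.182]);
for z in (.11,.126,.14): print(proj(cs,np.r_[t,z]))
# tail triangulated from side & top: level check
print(tri([(cs,(190+268/2.7,90+236/2.7)),(ct,(140+507/4,120+97/4))]))
w8=json.load(open('w8.json'));s=cv2.imread('pics/s8.png');crop(s,210,120,300,190,8,'pics/s8c.png')
```

```text
yaw 26.786274820411794 bar 61.963697876844975 dy mm -0.008246677977858698 dx 14.270228465076915
tips [0.6322 0.182 ] to dish [-1.8374 -2.4747]
yaw 26.786274820411794 bar 61.963697876844975 dy mm 0.28613360826802453 dx 14.277519373709707
tips [0.6324 0.1822] to dish [-1.5714 -2.3486]
[242.7519 139.6486]
[242.8391 134.8735]
[242.9167 130.6238]
(array([ 0.7328, -0.0378,  0.1235]), array([0.0008, 0.0008]))
```

View pics/s8c.png

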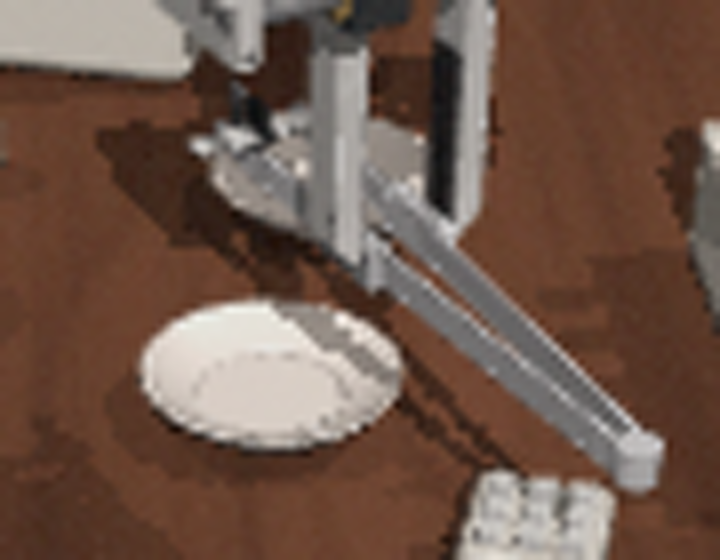

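```bash
python3 -c "
from bench import robot,ticket
o=robot.get_obs();print(o['time'],o['width'],abs(o['qvel']).max() if hasattr(o['qvel'],'max') else o['qvel'])
print(ticket.close_job())"
```

```text
8.8 0.03501994135952318 0.002814901620971591
the job is handed in; nothing more can be done
None
```

I gripped the forceps by their ribbed grips, lifted them off the rest and carried them level to the white dish nearest the robot's base. There I squeezed until the pointer lined up with the clip, held still for more than a second, and handed the job in at 8.8 s with the forceps still held. The hand-in gives no verdict.

Last checks:
- **Gap:** the pointer measured 0 to 0.3 mm from the clip's line in the wrist view, against an allowed 2.5 mm. It was never seen past the clip. The fingers were about 34.5–35 mm apart.
- **Position:** the tips were about 3 mm from the dish's middle. Their height of about 0.126 m is worked out from the gripper's height, and the side view agrees with it.
- **Level:** the tail measured 0.1235 m high, so the forceps are level.
- **Surroundings:** I saw nothing else disturbed, but I did not re-measure every item on the table.

One disagreement: early two-view height estimates on the rest scattered by several millimetres (grip tops 55–70 mm, against 60 mm from the text). I took 60 mm from the text, and the grasp and lift bore it out.

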